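# Make room for the pickle jar on the pantry step shelf

## Robot

A 6-joint arm with a two-finger parallel gripper is mounted at the origin on the work surface. World frame = base frame: x ahead of the robot, y to its left, z up, the work surface at z = 0. Lengths are in mm, angles in rad, forces in N, time in s.
With the tool pointing down it reaches from about 275 to 725 mm from the base axis. Payload 5.6 kg.
Tool frame: the origin (TCP) lies at the very end of the fingers, on their centre line; the grasp point (between the pads) lies 19 mm behind it; z points along the fingers, y is the direction in which the jaws open and shut (so a half turn about z gives the same grasp; the last joint's range is limited). The gripper opens to 85 mm and grips with 20 to 120 N. Pads are 22 mm wide; open, the fingers measure 114 mm over their backs; the gripper's body (76 mm by 85 mm) begins 54 mm behind the grasp point. The pads swing forward as they close: fully open they stand 13 mm farther back than shut.
Start: joints at [1.476, 0.255, 0.108, 0, -1.424, -0.285], TCP at [203.877, 510.81, 231.283] pointing down, gripper open.
Joint ranges: [-2.95, 2.95], [-1.21, 1.97], [-1.09, 1.5], [-2.87, 1.71], [-2.94, -0.07], [-3.05, 3.05]. Speed limits (rad/s): [2.57, 2.57, 3.14, 3.14, 3.14, 3.14].

## Interface

Orientations are given as a unit quaternion [x, y, z, w].
In Python, from station import robot, optics, ticket, trace, pinpoint gives the robot as it stands. The module is installed in compiled form; this text tells all that it offers.
- The arm moves only by the tool arm_command, never from a script. Its argument "increments" is a list of rows, each an object with "claw": the finger opening in mm, from 0 to 85.4; "dp": the shift along the tool's x, y, z in mm, a list of three; "rot": the turn, a rotation vector about the tool's x, y, z in degrees, a list of three. In form: [{"claw": claw, "dp": [x, y, z], "rot": [ax, ay, az]}, ...]. A call has 1 to 20 rows; each row is the pose to reach, as a shift and turn from the pose measured when the call began, along the tool's axes at that moment; what a row does not reach only later rows make up. A row lasts 1/8 s, in which the tool goes at most 62.5 mm and 10.7 degrees, less where a joint would pass 70% of its speed; a pose out of reach is approached as far as the arm can. A call with a gripper value outside its range is refused whole. The fingers move at their own pace and stop on an object; "squeeze" is the grip in N (left out, the last holds). Time passes only in rows, so rows that repeat a pose let the fingers close. It gives the time, the measured TCP pose, the force and the opening at its end, in the units of the state.
- robot.get_state(): the state, without advancing time (a new reading comes with each control period).
- optics.snapshot(name): name is "scene" or "side" or "wrist"; returns the picture (480x640x3 uint8, blue, green, red); there is no depth.
- optics.calibration(name): a dict with "mtx" (3x3 intrinsics, pixels), "dist_coeffs" ([k1, k2, p1, p2, k3] as OpenCV has them; the pictures are not rectified), "rvec" (rotation vector, rad) and "tvec" (3), from world to camera coordinates, as OpenCV has them. Camera axes: x right, y down, z forward; pixel columns grow to the right and rows downward; lengths in mm; the calibration is good to about 2 mm. A picture is of the moment at which its call begins: read the wrist's pose just before it. calibration takes no time and is no camera call; for the wrist camera it gives the pose at the moment of the call.
- ticket.close_job(): hands the job in, once; it reports no verdict.
Trained networks look in the newest picture that a camera, given by its name, has taken for a name from the list of things; names that differ only in an ending like _2 or _b are one class to them, and where a whole thing is asked for, a point or a joint stands for the part that bears it (a point fixed in the world has none). Each returns a list of dicts, best first, with "conf" (0 to 1); they miss things now and then, are a little off and sometimes report something else, mostly with a low value. They report only what shows in the picture. A call takes as long as a camera call. They do not tell look-alikes from the thing itself.
- trace(label, camera): "pixels" (480x640 bool, what is visible of it) and "pixel" ([row, column] in pixels, amid what is visible of it).
- pinpoint(label, camera): "pixel" ([row, column] in pixels: a listed point, or the origin of a listed thing).
The state is a dict: "clock": time; "joint_positions": joint angles; "joint_velocities": joint speeds; "tau": joint torques, N m; "eef_pos": TCP position; "tool_rot": TCP orientation; "wrist_force": force on the tool from outside, world axes, zero at the start; "moment": the same for the moment, N m; "width": finger opening in mm.
Only numpy, scipy, OpenCV 4.12 (cv2) and the standard library are available. Lean on these libraries where they do the work, as an engineer would, in place of code of your own. Each camera call takes 0.05 s, during which the arm holds its last target. There are 200 camera calls.

## Task

On the low step of the pantry shelf, slide the yellow tin and the blue tin apart, without lifting them, until there is room for the green-lidded jar of pickles. Then stand the jar on the step between the two tins, in line with them, all three upright, and let go; set it down, do not drop it. Leave the red-lidded salsa jar where it is.

Things in the scene. Friction and masses are not known exactly. Their poses are not given: they have to be found in the camera images.
- pickles_mid (a point): closed glass jar of pickles, green lid, 120 mm tall, 0.4 kg, on the work surface in front of the shelf (place may be swapped with the salsa jar's). Body 66 mm in diameter to 84 mm up, then a shoulder; lid 58 mm in diameter from 98 to 120 mm above the underside (good to grip from above). Point: its centre, 60 mm above the underside; z up.
- yellow_tin_mid (a point): yellow tin, 60 mm deep (x), 50 mm along the row (y), 75 mm tall, 0.2 kg, on the low step (its top 50 mm above the work surface). Point: its centre, half-way up; z up. 40 to 46 mm of empty gap, enough for closed fingers, lies between it and the blue tin; either may be the left one. Both slide easily. No obstacles in front of or behind the row on the step.
- blue_tin_mid (a point): blue tin, same size as the yellow one, beside it in the row on the low step. Point: its centre, half-way up; x across the row, y along it, z up. Beyond each tin, 4 to 30 mm away, the row goes on with a soup can or a rice carton, 85 mm tall, free to be pushed along by the tin by up to 30 mm. At the left end of the low step rises a higher step with a colander on it, 195 mm above the work surface.
- salsa_mid (a point): closed jar of salsa, red lid and red contents, same shape and size as the pickle jar, on the work surface in front of the shelf. Point: its centre, 60 mm above the underside. Not to be moved.
Not all that is in view belongs to the job. Of the things that look like the part that bears blue_tin_mid, the smallest one is meant.

How it is judged (in metres and radians):
On the way:
1. the tins have been slid apart until the jar's width fits between them (horizontal distance between yellow_tin_mid and blue_tin_mid above 0.114 m), for 0.2 s.
At the end, for the whole second after the job is handed in: The pickle jar stands at rest on the low step between the yellow and the blue tin (either way round), within 25 mm of the line of each tin; jar and tins upright within 10 degrees and standing on the step (heights within 10 mm), the tins parallel within 15 degrees (((y of pickles_mid in the frame of yellow_tin_mid above 0.05 m and y of pickles_mid in the frame of blue_tin_mid below -0.05 m) or (y of pickles_mid in the frame of yellow_tin_mid below -0.05 m and y of pickles_mid in the frame of blue_tin_mid above 0.05 m)) and x of pickles_mid in the frame of yellow_tin_mid between -0.025 and 0.025 m and height (world z) of yellow_tin_mid between 0.0775 and 0.0975 m and angle between each of yellow_tin_mid, blue_tin_mid, pickles_mid's own z axis and vertical below 0.17 rad and x of pickles_mid in the frame of blue_tin_mid between -0.025 and 0.025 m and height (world z) of blue_tin_mid between 0.0775 and 0.0975 m and height (world z) of pickles_mid between 0.1 and 0.12 m and angle between the y axis of yellow_tin_mid and the y axis of blue_tin_mid, either way round below 0.26 rad and linear speed of pickles below 0.02 m/s); the robot touches nothing.
It fails at once if a tin is lifted more than 20 mm off the step (height (world z) of any of yellow_tin_mid, blue_tin_mid above 0.1075 m).
It fails at once if the pickle jar is dropped (falls freely from more than 30 mm above the step) (height (world z) of pickles_mid above 0.14 m and contact force between pickles and anything else below 0.05 N).
It fails at once if the salsa jar is moved by more than 30 mm (distance of salsa_mid from where it was at the start of the episode above 0.03 m).
It also fails if it takes over 51 s, if anything falls off the work surface, if the arm or the gripper's body presses on something with over 40 N, if the wrist force passes 120 N, or if a joint passes its speed limit or range.

## Working session

There is one attempt and no reset: what is moved stays moved. The work goes in short steps, Python scripts to look and compute and a tool call to move; the robot and the scene stay as the last step left them, time stands still between calls to the robot, and variables do not carry over. Pictures are saved under pics/ and viewed, on a budget of 10 in all, crops included, one or two more only if the job needs it, and the job is handed in when it is done.

Besides the shell and the picture viewer there is one more tool, called in YAML: its name, and indented under it one key for each argument. arm_command: Moves the arm, as the interface text tells. Its arguments: {"type":"object","properties":{"increments":{"type":"array"},"squeeze":{"type":"number"}},"required":["increments"]}

```bash
mkdir -p pics; cat > h.py <<'E'
import numpy as np, cv2
from station import robot, optics, ticket, trace, pinpoint
L=["pickles_mid","yellow_tin_mid","blue_tin_mid","salsa_mid"]
def ray(cam,px):
    c=optics.calibration(cam);R=cv2.Rodrigues(np.array(c["rvec"],float))[0];t=np.array(c["tvec"],float).ravel()
    u=cv2.undistortPoints(np.array([[[px[1],px[0]]]],float),np.array(c["mtx"]),np.array(c["dist_coeffs"]))[0,0]
    return -R.T@t, R.T@np.array([u[0],u[1],1])
def atz(cam,px,z):
    o,d=ray(cam,px);return o+d*(z-o[2])/d[2]
def proj(cam,P):
    c=optics.calibration(cam)
    return cv2.projectPoints(np.array(P,float).reshape(-1,1,3),np.array(c["rvec"],float),np.array(c["tvec"],float),np.array(c["mtx"]),np.array(c["dist_coeffs"]))[0].reshape(-1,2)
E
python3 - <<'E'
from h import *
np.set_printoptions(precision=1,suppress=True)
Z=dict(pickles_mid=60,yellow_tin_mid=87.5,blue_tin_mid=87.5,salsa_mid=60)
ims=[]
for cam in ["scene","side"]:
    im=optics.snapshot(cam);cv2.imwrite(f"pics/{cam}0.png",im)
    print(cam,ray(cam,[240,320]))
    for l in L:
        for r in pinpoint(l,cam)[:4]:
            print(l,round(r["conf"],2),r["pixel"],atz(cam,r["pixel"],Z[l]))
print(robot.get_state())
E
```

```text
scene (array([1006.1,  129.5,  563.4]), array([-0.6, -0.2, -0.7]))
pickles_mid 0.96 [178.5, 322.9] [439.1 -76.1  60. ]
yellow_tin_mid 0.72 [288.2, 413.8] [625.5 101.6  87.5]
blue_tin_mid 0.84 [280.6, 145.1] [ 715.8 -207.3   87.5]
blue_tin_mid 0.69 [207.2, 188.1] [ 584.4 -221.9   87.5]
blue_tin_mid 0.58 [265.8, 342.0] [618.9  11.2  87.5]
salsa_mid 0.8 [206.0, 456.9] [437.5 127.3  60. ]
side (array([ 183.7, -492.8,  558.9]), array([ 0.5,  0.6, -0.6]))
pickles_mid 0.86 [290.3, 270.7] [452.3 -62.2  60. ]
yellow_tin_mid 0.8 [186.0, 291.4] [638.5 116.2  87.5]
blue_tin_mid 0.88 [207.8, 319.6] [629.4  23.4  87.5]
blue_tin_mid 0.57 [277.2, 456.3] [ 658.6 -251.    87.5]
salsa_mid 0.58 [233.9, 196.5] [439.4 142.7  60. ]
{'clock': 0.5, 'joint_positions': array([ 1.5,  0.3,  0.1, -0. , -1.4, -0.3]), 'joint_velocities': array([ 0., -0.,  0.,  0., -0., -0.]), 'tau': array([  0. , -38.6,  23.8,   5.4,  -0. ,   0. ]), 'eef_pos': array([203.9, 510.8, 231.2]), 'tool_rot': array([ 1. , -0.2, -0. ,  0. ]), 'wrist_force': array([-0.9,  0.2, -0.4]), 'moment': array([-0.,  0., -0.]), 'width': 85.73051882943767}
```

View pics/scene0.png

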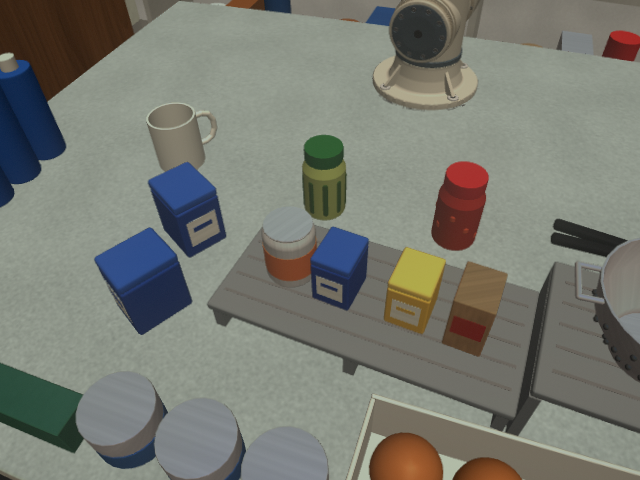

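View pics/side0.png

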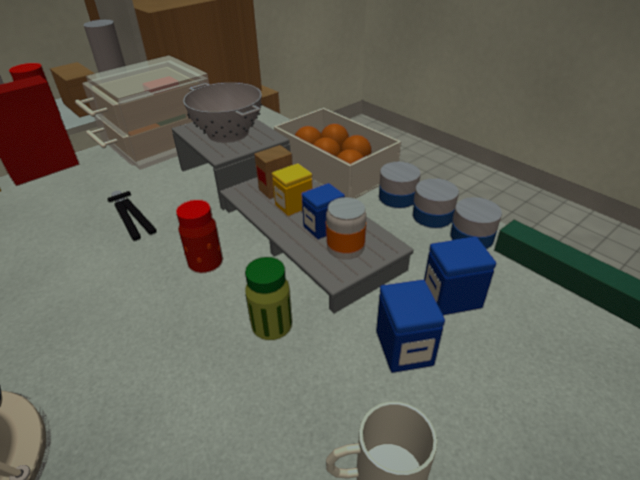

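The scene view shows the step row from image left to right: soup can (290,245), blue tin (340,268), yellow tin (415,290), carton (477,308). The pickles jar is at (324,178) and the salsa jar at (461,206). The two bigger blue boxes on the table are look-alikes. Next I'll refine the positions by silhouette fitting.

```bash
cat >> h.py <<'E'
from scipy.optimize import minimize
def box(p,dx,dy,z0,z1):
    c,s=np.cos(p[2]),np.sin(p[2])
    return [[p[0]+c*a-s*b,p[1]+s*a+c*b,z] for a in(-dx/2,dx/2) for b in(-dy/2,dy/2) for z in(z0,z1)]
def jar(p,z0):
    A=np.linspace(0,2*np.pi,24,endpoint=False)
    return [[p[0]+r*np.cos(a),p[1]+r*np.sin(a),z0+z] for r,z in((33,0),(33,84),(29,98),(29,120)) for a in A]
def loss(p,model,masks):
    e=0
    for cam,m in masks.items():
        h=cv2.convexHull(proj(cam,model(p)).astype(np.float32))
        im=np.zeros(m.shape,np.uint8);cv2.fillConvexPoly(im,np.round(h*16).astype(np.int32),255,cv2.LINE_AA,4)
        f=im/255.;e+=1-np.minimum(f,m).sum()/np.maximum(f,m).sum()
    return e/len(masks)
def fit(model,masks,p0):
    best=None
    for k in range(3):
        s=np.array([p0]+[np.array(p0)+d for d in np.diag([8,8,.2][:len(p0)])*(1 if k%2 else -1)])
        r=minimize(loss,p0,(model,masks),method="Nelder-Mead",options=dict(initial_simplex=s,maxiter=120))
        if best is None or r.fun<best.fun:best=r
        p0=best.x
    return best
def mask(l,cam,near):
    rs=trace(l,cam)
    return min(rs,key=lambda r:np.hypot(*(np.array(r["pixel"])-near)))["pixels"].astype(float) if rs else None
E
python3 - <<'E'
from h import *
np.set_printoptions(precision=3,suppress=True)
near={"pickles_mid":([178,323],[290,271]),"yellow_tin_mid":([288,414],[186,291]),"blue_tin_mid":([266,342],[208,320]),"salsa_mid":([206,457],[234,196])}
P0=dict(pickles_mid=[446,-69],yellow_tin_mid=[632,108,-.2],blue_tin_mid=[624,17,-.2],salsa_mid=[438,135])
for l in L:
    M={c:mask(l,c,near[l][i]) for i,c in enumerate(["scene","side"])}
    f=(lambda p:box(p,60,50,50,125)) if "tin" in l else (lambda p:jar(p,0))
    for sel in (["scene"],["side"],["scene","side"]):
        r=fit(f,{c:M[c] for c in sel},P0[l]);print(l,sel,r.x,round(r.fun,3))
E
```

```text
pickles_mid ['scene'] [435.987 -76.448] 0.062
pickles_mid ['side'] [439.944 -73.16 ] 0.064
pickles_mid ['scene', 'side'] [438.044 -75.584] 0.068
yellow_tin_mid ['scene'] [627.692 102.507  -0.059] 0.068
yellow_tin_mid ['side'] [632.202 104.419  -0.301] 0.187
yellow_tin_mid ['scene', 'side'] [630.382 102.613  -0.061] 0.142
blue_tin_mid ['scene'] [624.567   9.627  -0.056] 0.058
blue_tin_mid ['side'] [623.527  14.789  -0.755] 0.319
blue_tin_mid ['scene', 'side'] [624.915   9.875  -0.056] 0.216
salsa_mid ['scene'] [434.318 130.739] 0.078
salsa_mid ['side'] [441.584 136.741] 0.091
salsa_mid ['scene', 'side'] [438.624 130.895] 0.09
```

```bash
cat >> h.py <<'E'
from scipy.spatial.transform import Rotation as Ro
def go(x,y,z,psi):
    s=robot.get_state();R0=Ro.from_quat(s["tool_rot"])
    T=Ro.from_euler("z",psi)*Ro.from_matrix(np.diag([1.,-1,-1]))
    print("clock %.2f"%s["clock"],"pos",s["eef_pos"].round(1),"psi %.3f"%np.arctan2(*R0.as_matrix()[[1,0],0]),"w %.1f"%s["width"])
    print("dp",R0.inv().apply(np.array([x,y,z])-s["eef_pos"]).round(1),"rot",np.degrees((R0.inv()*T).as_rotvec()).round(2))
E
python3 - <<'E'
from h import *
go(627,56,235,-0.06)
go(627,56,75,-0.06)
E
```

```text
clock 0.90 pos [203.9 510.8 231.3] psi -0.380 w 85.2
dp [561.6 265.6  -3.7] rot [ -0.     0.   -18.32]
clock 0.90 pos [203.9 510.8 231.3] psi -0.380 w 85.2
dp [561.6 265.6 156.3] rot [ -0.     0.   -18.32]
```

arm_command:
  increments:
    - {"claw":0,"dp":[50,24,0],"rot":[0,0,-2]}
    - {"claw":0,"dp":[100,48,0],"rot":[0,0,-4]}
    - {"claw":0,"dp":[150,71,-1],"rot":[0,0,-5]}
    - {"claw":0,"dp":[200,95,-1],"rot":[0,0,-7]}
    - {"claw":0,"dp":[250,118,-1],"rot":[0,0,-8]}
    - {"claw":0,"dp":[300,142,-2],"rot":[0,0,-10]}
    - {"claw":0,"dp":[350,166,-2],"rot":[0,0,-12]}
    - {"claw":0,"dp":[400,189,-2],"rot":[0,0,-13]}
    - {"claw":0,"dp":[450,213,-3],"rot":[0,0,-15]}
    - {"claw":0,"dp":[500,237,-3],"rot":[0,0,-16.5]}
    - {"claw":0,"dp":[540,256,-4],"rot":[0,0,-18]}
    - {"claw":0,"dp":[561.6,265.6,-4],"rot":[0,0,-18.3]}
    - {"claw":0,"dp":[561.6,265.6,-4],"rot":[0,0,-18.3]}
    - {"claw":0,"dp":[561.6,265.6,-4],"rot":[0,0,-18.3]}

```text
clock: 2.65
eef_pos: [626.7, 56.3, 235.2]
tool_rot: [1.0, -0.03, -0.0, -0.0]
wrist_force: [0.1, 0.1, -0.3]
width: -0.0
```

```bash
python3 - <<'E'
from h import *
np.set_printoptions(precision=3,suppress=True)
im=optics.snapshot("wrist")
P0=dict(yellow_tin_mid=[629,103,-.06],blue_tin_mid=[624.5,10,-.06])
for l in P0:
    z=87.5
    for r in pinpoint(l,"wrist")[:2]: print(l,r["conf"],r["pixel"],atz("wrist",r["pixel"],z))
    pr=proj("wrist",[[*P0[l][:2],z]])[0]
    M=mask(l,"wrist",pr[::-1])
    if M is not None:
        r=fit(lambda p:box(p,60,50,50,125),{"wrist":M},P0[l]);print(l,r.x,r.fun)
        cv2.polylines(im,[cv2.convexHull(proj("wrist",box(r.x,60,50,50,125)).astype(np.int32))],True,(0,0,255),1)
cv2.circle(im,tuple(int(v) for v in proj("wrist",[[627,56,50]])[0]),3,(0,255,0),-1)
cv2.imwrite("pics/w1.png",im)
go(627,56,75,-0.06)
E
```

```text
yellow_tin_mid [630.123 103.699  -0.142] 0.06316763013358895
blue_tin_mid 0.68 [273.1, 636.8] [ 573.062 -212.014   87.5  ]
blue_tin_mid [625.392  12.213  -0.094] 0.06854342796693991
clock 2.90 pos [626.7  56.6 235.7] psi -0.059 w -0.2
dp [  0.3   0.6 160.7] rot [-0.01 -0.03  0.03]
```

View pics/w1.png

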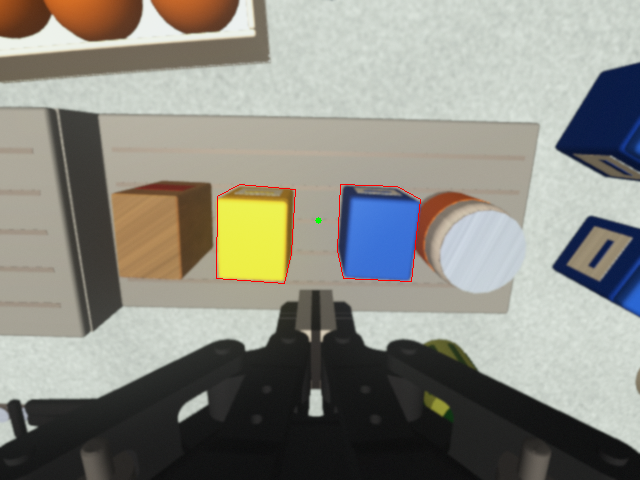

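The fits agree with the picture: the green dot at (318,220) marks the gap centre, which is clear for closed fingers. I'll go down and spread the fingers gradually.

arm_command:
  increments:
    - {"claw":0,"dp":[0.8,-0.3,40],"rot":[0,0,0]}
    - {"claw":0,"dp":[0.8,-0.3,80],"rot":[0,0,0]}
    - {"claw":0,"dp":[0.8,-0.3,110],"rot":[0,0,0]}
    - {"claw":0,"dp":[0.8,-0.3,135],"rot":[0,0,0]}
    - {"claw":0,"dp":[0.8,-0.3,155],"rot":[0,0,0]}
    - {"claw":0,"dp":[0.8,-0.3,164],"rot":[0,0,0]}
    - {"claw":0,"dp":[0.8,-0.3,164],"rot":[0,0,0]}
    - {"claw":5,"dp":[0.8,-0.3,164],"rot":[0,0,0]}
    - {"claw":10,"dp":[0.8,-0.3,164],"rot":[0,0,0]}
    - {"claw":15,"dp":[0.8,-0.3,164],"rot":[0,0,0]}
    - {"claw":20,"dp":[0.8,-0.3,164],"rot":[0,0,0]}
    - {"claw":25,"dp":[0.8,-0.3,164],"rot":[0,0,0]}
    - {"claw":30,"dp":[0.8,-0.3,164],"rot":[0,0,0]}
    - {"claw":35,"dp":[0.8,-0.3,164],"rot":[0,0,0]}
    - {"claw":40,"dp":[0.8,-0.3,164],"rot":[0,0,0]}
    - {"claw":45,"dp":[0.8,-0.3,164],"rot":[0,0,0]}
    - {"claw":50,"dp":[0.8,-0.3,164],"rot":[0,0,0]}
    - {"claw":54,"dp":[0.8,-0.3,164],"rot":[0,0,0]}
    - {"claw":54,"dp":[0.8,-0.3,164],"rot":[0,0,0]}

```text
clock: 5.28
eef_pos: [634.0, 47.7, 89.0]
tool_rot: [1.0, -0.028, 0.011, 0.006]
wrist_force: [-19.2, -30.9, 63.6]
width: 53.9
```

```bash
python3 - <<'E'
from h import *
np.set_printoptions(precision=3,suppress=True)
ims=[optics.snapshot("scene"),optics.snapshot("side")]
cv2.imwrite("pics/s2.png",np.hstack([ims[0][150:450,150:550],ims[1][120:420,150:550]]))
P0=dict(yellow_tin_mid=[630,120,-.06],blue_tin_mid=[624.5,-5,-.06])
for l in P0:
    M=mask(l,"scene",proj("scene",[[*P0[l][:2],87.5]])[0][::-1])
    r=fit(lambda p:box(p,60,50,50,125),{"scene":M},P0[l]);print(l,r.x,r.fun)
go(627,56,235,-0.06)
print(robot.get_state()["wrist_force"])
E
```

```text
yellow_tin_mid [627.786 112.607  -0.25 ] 0.2228501120292432
blue_tin_mid [628.271 -23.671   0.511] 0.3021251674244594
clock 5.47 pos [634.   47.7  88.9] psi -0.056 w 54.0
dp [  -4.2   -6.2 -146.3] rot [ 0.65 -1.27  0.2 ]
[-17.519 -30.605  63.189]
```

View pics/s2.png

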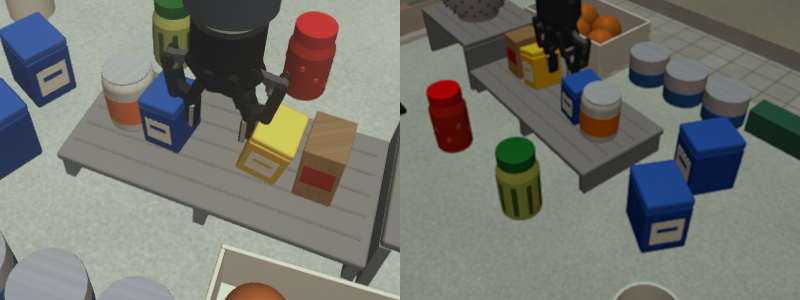

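The tin is tilting slightly and the force is high. It looks like the linkage is pressing on the yellow tin's top. I'll close the fingers at the present pose to relieve it, then look again.

arm_command:
  increments:
    - {"claw":48,"dp":[0,0,0],"rot":[0,0,0]}
    - {"claw":40,"dp":[0,0,0],"rot":[0,0,0]}
    - {"claw":30,"dp":[0,0,0],"rot":[0,0,0]}
    - {"claw":15,"dp":[-3,0,0],"rot":[0,0,0]}
    - {"claw":0,"dp":[-6,0,0],"rot":[0.6,-1.3,0]}
    - {"claw":0,"dp":[-6,0,0],"rot":[0.6,-1.3,0]}

```text
clock: 6.22
eef_pos: [627.9, 48.3, 88.0]
tool_rot: [1.0, -0.028, -0.001, 0.0]
wrist_force: [-0.3, -0.4, 0.6]
width: -0.2
```

```bash
python3 - <<'E'
from h import *
np.set_printoptions(precision=3,suppress=True)
ims=[optics.snapshot("scene"),optics.snapshot("side")]
cv2.imwrite("pics/s3.png",np.hstack([cv2.resize(ims[0][180:420,200:520],(400,300)),cv2.resize(ims[1][140:320,200:440],(400,300))]))
P0=dict(yellow_tin_mid=[630,115,-.06],blue_tin_mid=[624.5,-5,-.06])
for l in P0:
    M=mask(l,"scene",proj("scene",[[*P0[l][:2],87.5]])[0][::-1])
    r=fit(lambda p:box(p,60,50,50,125),{"scene":M},P0[l]);print(l,r.x,r.fun)
go(627,56,235,-0.06)
print(robot.get_state()["wrist_force"])
E
```

```text
yellow_tin_mid [629.354 102.153  -0.029] 0.11108610028243182
blue_tin_mid [623.16  -12.865  -0.075] 0.19061751054062936
clock 6.42 pos [628.   48.1  88.6] psi -0.056 w 0.1
dp [  -1.6   -7.7 -146.4] rot [0.05 0.04 0.2 ]
[0.446 0.349 0.178]
```

View pics/s3.png

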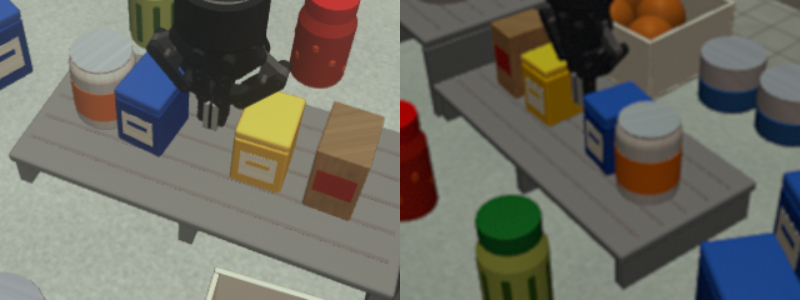

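Both tins are upright again and about 115 mm apart. The linkages get in the way when they open, so I'll push the yellow tin with closed fingers and arm motion instead.

arm_command:
  increments:
    - {"claw":0,"dp":[1,0,8],"rot":[0,0,0]}
    - {"claw":0,"dp":[1,-6,8],"rot":[0,0,0]}
    - {"claw":0,"dp":[1,-12,8],"rot":[0,0,0]}
    - {"claw":0,"dp":[1,-15,8],"rot":[0,0,0]}
    - {"claw":0,"dp":[1,-18,8],"rot":[0,0,0]}
    - {"claw":0,"dp":[1,-21,8],"rot":[0,0,0]}
    - {"claw":0,"dp":[1,-24,8],"rot":[0,0,0]}
    - {"claw":0,"dp":[1,-24,8],"rot":[0,0,0]}

```text
clock: 7.42
eef_pos: [633.3, 68.4, 89.1]
tool_rot: [1.0, -0.028, 0.005, 0.003]
wrist_force: [-10.5, -12.1, 34.4]
width: -0.3
```

```bash
python3 - <<'E'
from h import *
np.set_printoptions(precision=3,suppress=True)
im=optics.snapshot("scene")
P0=dict(yellow_tin_mid=[630,110,-.06],blue_tin_mid=[624.5,-13,-.06])
for l in P0:
    M=mask(l,"scene",proj("scene",[[*P0[l][:2],87.5]])[0][::-1])
    r=fit(lambda p:box(p,60,50,50,125),{"scene":M},P0[l]);print(l,r.x,r.fun)
go(627,56,235,-0.06)
print(robot.get_state()["wrist_force"])
E
```

```text
yellow_tin_mid [629.892 112.099  -0.209] 0.24681203721053369
blue_tin_mid [622.631 -13.196  -0.088] 0.11275572049673588
clock 7.58 pos [633.3  68.4  89.1] psi -0.055 w 0.1
dp [  -4.2   13.5 -145.9] rot [ 0.3  -0.54  0.28]
[-10.977 -12.187  34.328]
```

The linkage is again resting on the tin's top. I'll back off, raise, and turn the tool a quarter turn so the linkages don't lie over the tins.

arm_command:
  increments:
    - {"claw":0,"dp":[0,5,-4],"rot":[0,0,0]}
    - {"claw":0,"dp":[-2,9,-8],"rot":[0.3,-0.5,0]}
    - {"claw":0,"dp":[-4,12,-30],"rot":[0.3,-0.5,0]}
    - {"claw":0,"dp":[-4,12,-60],"rot":[0.3,-0.5,0]}
    - {"claw":0,"dp":[-4,12,-70],"rot":[0.3,-0.5,0]}
    - {"claw":0,"dp":[-4,12,-70],"rot":[0.3,-0.5,0]}

```text
clock: 8.32
eef_pos: [628.0, 57.4, 158.5]
tool_rot: [1.0, -0.028, 0.0, -0.0]
wrist_force: [1.4, 0.6, -0.5]
width: 0.2
```

```bash
python3 - <<'E'
from h import *
np.set_printoptions(precision=3,suppress=True)
im=optics.snapshot("scene")
P0=dict(yellow_tin_mid=[630,110,-.06],blue_tin_mid=[624.5,-13,-.06])
for l in P0:
    M=mask(l,"scene",proj("scene",[[*P0[l][:2],87.5]])[0][::-1])
    r=fit(lambda p:box(p,60,50,50,125),{"scene":M},P0[l]);print(l,r.x,r.fun)
go(628,48,75,1.51);go(628,48,75,-1.63)
print(robot.get_state()["joint_positions"],robot.get_state()["wrist_force"])
E
```

```text
yellow_tin_mid [630.651 101.852  -0.03 ] 0.06388913205565128
blue_tin_mid [621.785 -13.123  -0.086] 0.08675237639738254
clock 8.47 pos [627.2  57.  157.3] psi -0.055 w 0.0
dp [ 1.5  8.9 82.3] rot [ -0.08   0.13 -89.68]
clock 8.47 pos [627.2  57.  157.3] psi -0.055 w 0.0
dp [ 1.5  8.9 82.3] rot [ 0.13  0.08 90.23]
[ 0.338  0.443  0.193 -0.    -1.323  1.178] [-0.075 -0.14  -0.044]
```

arm_command:
  increments:
    - {"claw":0,"dp":[1.5,7,-4],"rot":[0,0,10]}
    - {"claw":0,"dp":[1.5,7,-4],"rot":[0,0,20]}
    - {"claw":0,"dp":[1.5,7,-4],"rot":[0,0,30]}
    - {"claw":0,"dp":[1.5,7,-4],"rot":[0,0,40]}
    - {"claw":0,"dp":[1.5,7,-4],"rot":[0,0,50]}
    - {"claw":0,"dp":[1.5,7,-4],"rot":[0,0,60]}
    - {"claw":0,"dp":[1.5,7,-4],"rot":[0,0,70]}
    - {"claw":0,"dp":[1.5,7,0],"rot":[0,0,80]}
    - {"claw":0,"dp":[1.5,7,20],"rot":[0,0,90]}
    - {"claw":0,"dp":[1.5,7,50],"rot":[0,0,90]}
    - {"claw":0,"dp":[1.5,7,75],"rot":[0,0,90]}
    - {"claw":0,"dp":[1.5,7,82],"rot":[0,0,90]}
    - {"claw":0,"dp":[1.5,-2,82],"rot":[0,0,90]}
    - {"claw":0,"dp":[1.5,-7,82],"rot":[0,0,90]}
    - {"claw":0,"dp":[1.5,-11,82],"rot":[0,0,90]}
    - {"claw":0,"dp":[1.5,-15,82],"rot":[0,0,90]}
    - {"claw":0,"dp":[1.5,-19,82],"rot":[0,0,90]}
    - {"claw":0,"dp":[1.5,-23,82],"rot":[0,0,90]}
    - {"claw":0,"dp":[1.5,-25,82],"rot":[0,0,90]}
    - {"claw":0,"dp":[1.5,-25,82],"rot":[0,0,90]}

```text
clock: 10.98
eef_pos: [629.8, 82.2, 75.1]
tool_rot: [-0.687, 0.726, 0.001, -0.001]
wrist_force: [-0.1, -2.3, 2.2]
width: 0.0
```

```bash
python3 - <<'E'
from h import *
np.set_printoptions(precision=3,suppress=True)
im=optics.snapshot("scene")
P0=dict(yellow_tin_mid=[630,116,-.06],blue_tin_mid=[624.5,-13,-.06])
for l in P0:
    M=mask(l,"scene",proj("scene",[[*P0[l][:2],87.5]])[0][::-1])
    r=fit(lambda p:box(p,60,50,50,125),{"scene":M},P0[l]);print(l,r.x,r.fun)
go(627,48,150,-1.63);
print(robot.get_state()["wrist_force"])
E
```

```text
yellow_tin_mid [628.439 120.044  -0.058] 0.10156520413067005
blue_tin_mid [622.062 -12.897  -0.127] 0.06971287025560191
clock 11.12 pos [629.8  82.1  75. ] psi -1.626 w 0.0
dp [ 34.2   1.1 -75. ] rot [ 0.14 -0.01  0.23]
[ 0.771 -2.093  0.911]
```

arm_command:
  increments:
    - {"claw":0,"dp":[20,1,0],"rot":[0,0,0]}
    - {"claw":0,"dp":[28,1,-40],"rot":[0,0,0]}
    - {"claw":0,"dp":[30,1,-90],"rot":[0,0,0]}
    - {"claw":40,"dp":[50,30,-130],"rot":[0,0,0]}
    - {"claw":85,"dp":[80,75,-150],"rot":[0,0,0]}
    - {"claw":85,"dp":[115,120,-155],"rot":[0,0,0]}
    - {"claw":85,"dp":[145,160,-155],"rot":[0,0,0]}
    - {"claw":85,"dp":[165,190,-155],"rot":[0,0,0]}
    - {"claw":85,"dp":[168,200,-155],"rot":[0,0,0]}
    - {"claw":85,"dp":[168,200,-155],"rot":[0,0,0]}

```text
clock: 12.38
eef_pos: [420.9, -74.7, 230.6]
tool_rot: [-0.687, 0.727, 0.001, -0.0]
wrist_force: [-1.3, -0.1, -0.0]
width: 85.2
```

```bash
python3 - <<'E'
from h import *
np.set_printoptions(precision=3,suppress=True)
im=optics.snapshot("wrist")
M=mask("pickles_mid","wrist",proj("wrist",[[438,-75,60]])[0][::-1])
if M is not None:
    r=fit(lambda p:jar(p,0),{"wrist":M},[438,-75]);print(r.x,r.fun)
    cv2.polylines(im,[cv2.convexHull(proj("wrist",jar(r.x,0)).astype(np.int32))],True,(0,0,255),1)
im2=optics.snapshot("scene")
P0=dict(yellow_tin_mid=[630,118,-.06],blue_tin_mid=[623,-13,-.06])
for l in P0:
    Mm=mask(l,"scene",proj("scene",[[*P0[l][:2],87.5]])[0][::-1])
    q=fit(lambda p:box(p,60,50,50,125),{"scene":Mm},P0[l]);print(l,q.x,q.fun)
cv2.imwrite("pics/w4.png",np.hstack([cv2.resize(im,(400,300)),cv2.resize(im2,(400,300))]))
go(438,-75.5,93,-1.63)
E
```

```text
[438.362 -73.701] 0.036123448931209445Traceback (most recent call last):
  File "<stdin>", line 12, in <module>
  File "h.py", line 31, in fit
    r=minimize(loss,p0,(model,masks),method="Nelder-Mead",options=dict(initial_simplex=s,maxiter=120))
    res = _minimize_neldermead(fun, x0, args, callback, bounds=bounds,
                               **options)
    fsim[k] = func(sim[k])
              ~~~~^^^^^^^^
    fx = function(np.copy(x), *(wrapper_args + args))
  File "h.py", line 24, in loss
    im=np.zeros(m.shape,np.uint8);cv2.fillConvexPoly(im,np.round(h*16).astype(np.int32),255,cv2.LINE_AA,4)
                ^^^^^^^
AttributeError: 'NoneType' object has no attribute 'shape'
```

```bash
python3 - <<'E'
from h import *
np.set_printoptions(precision=3,suppress=True)
im2=optics.snapshot("scene");optics.snapshot("side")
P0=dict(yellow_tin_mid=[630,118,-.06],blue_tin_mid=[623,-13,-.06])
for l in P0:
  for c in ("scene","side"):
    Mm=mask(l,c,proj(c,[[*P0[l][:2],87.5]])[0][::-1])
    if Mm is None: print(l,c,"none");continue
    q=fit(lambda p:box(p,60,50,50,125),{c:Mm},P0[l]);print(l,c,q.x,q.fun)
    if c=="scene":cv2.polylines(im2,[cv2.convexHull(proj("scene",box(q.x,60,50,50,125)).astype(np.int32))],True,(0,0,255),1)
cv2.imwrite("pics/s4.png",im2)
go(438.2,-74.3,93,-1.63)
E
```

```text
yellow_tin_mid scene [630.095 116.445  -0.039] 0.047267990409685545
yellow_tin_mid side [634.023 118.484  -0.27 ] 0.25869414231282695
blue_tin_mid scene [622.052 -13.105  -0.102] 0.0785059062529413
blue_tin_mid side [624.854  -5.208  -0.779] 0.4388479688600617
clock 12.88 pos [421.4 -74.4 230.3] psi -1.626 w 85.4
dp [ -1.1 -17.2 137.3] rot [ 0.17 -0.01  0.24]
```

View pics/s4.png

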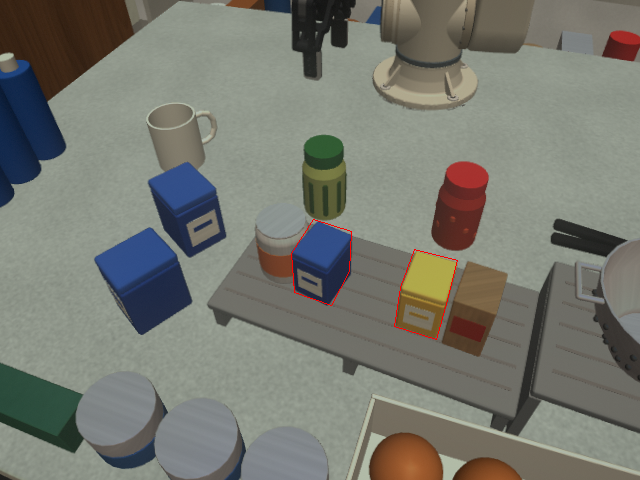

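Both tins are upright, about 129 mm apart, with a gap between the fitted outlines at (322,265) and (427,293). Now I'll grip the lid.

arm_command:
  increments:
    - {"claw":85,"dp":[-1,-10,0],"rot":[0,0,0]}
    - {"claw":85,"dp":[-1,-17.2,20],"rot":[0,0,0]}
    - {"claw":85,"dp":[-1,-17.2,60],"rot":[0,0,0]}
    - {"claw":85,"dp":[-1,-17.2,95],"rot":[0,0,0]}
    - {"claw":85,"dp":[-1,-17.2,120],"rot":[0,0,0]}
    - {"claw":85,"dp":[-1,-17.2,135],"rot":[0,0,0]}
    - {"claw":85,"dp":[-1,-17.2,137],"rot":[0,0,0]}
    - {"claw":75,"dp":[-1,-17.2,137],"rot":[0,0,0]}
    - {"claw":65,"dp":[-1,-17.2,137],"rot":[0,0,0]}
    - {"claw":50,"dp":[-1,-17.2,137],"rot":[0,0,0]}
    - {"claw":40,"dp":[-1,-17.2,137],"rot":[0,0,0]}
    - {"claw":40,"dp":[-1,-17.2,137],"rot":[0,0,0]}
    - {"claw":40,"dp":[-1,-17.2,137],"rot":[0,0,0]}
  squeeze: 50

```text
clock: 14.5
eef_pos: [438.7, -74.4, 94.4]
tool_rot: [-0.688, 0.726, 0.0, -0.001]
wrist_force: [-2.3, 0.7, 5.9]
width: 56.5
```

arm_command:
  increments:
    - {"claw":40,"dp":[0,0,-10],"rot":[0,0,0]}
    - {"claw":40,"dp":[0,0,-30],"rot":[0,0,0]}
    - {"claw":40,"dp":[0,0,-60],"rot":[0,0,0]}
    - {"claw":40,"dp":[0,0,-100],"rot":[0,0,0]}
    - {"claw":40,"dp":[0,0,-120],"rot":[0,0,0]}
    - {"claw":40,"dp":[0,0,-120],"rot":[0,0,0]}

```text
clock: 15.25
eef_pos: [439.5, -74.2, 215.7]
tool_rot: [-0.688, 0.726, -0.0, 0.001]
wrist_force: [-0.6, -0.1, -4.0]
width: 56.4
```

```bash
python3 - <<'E'
from h import *
np.set_printoptions(precision=3,suppress=True)
s=robot.get_state();p=s["eef_pos"];print(s["wrist_force"])
ims=[optics.snapshot("scene"),optics.snapshot("side")]
for c in ("scene","side"):
    q0=[p[0],p[1],120.]
    Mm=mask("pickles_mid",c,proj(c,[[p[0],p[1],180]])[0][::-1])
    if Mm is None: print("none");continue
    q=fit(lambda v:jar(v,p[2]-93),{c:Mm},[p[0],p[1]]);print(c,q.x,q.fun)
cv2.imwrite("pics/s5.png",np.hstack([cv2.resize(i,(400,300)) for i in ims]))
go(627,53,p[2],-1.63);go(627,53,145,-1.63)
E
```

```text
[-0.622 -0.131 -3.983]
scene [438.14  -75.788] 0.19855710230442158
side [439.362 -73.892] 0.11249717883333388
clock 15.45 pos [437.9 -74.3 212.9] psi -1.626 w 56.4
dp [-137.5 -181.8   -3.6] rot [ 0.24 -0.01  0.25]
clock 15.45 pos [437.9 -74.3 212.9] psi -1.626 w 56.4
dp [-137.5 -182.1   67.1] rot [ 0.24 -0.01  0.25]
```

View pics/s5.png

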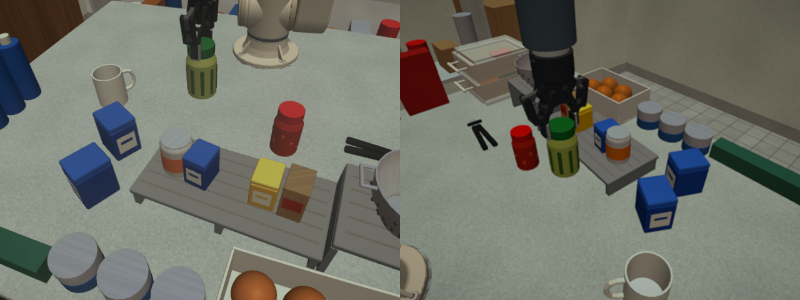

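Jar held upright by the lid. I'll raise it, carry it over the gap, and re-check before lowering.

arm_command:
  increments:
    - {"claw":40,"dp":[0,0,-20],"rot":[0,0,0]}
    - {"claw":40,"dp":[-15,-20,-35],"rot":[0,0,0]}
    - {"claw":40,"dp":[-38,-50,-40],"rot":[0,0,0]}
    - {"claw":40,"dp":[-65,-85,-40],"rot":[0,0,0]}
    - {"claw":40,"dp":[-91,-120,-40],"rot":[0,0,0]}
    - {"claw":40,"dp":[-114,-150,-40],"rot":[0,0,0]}
    - {"claw":40,"dp":[-130,-172,-40],"rot":[0,0,0]}
    - {"claw":40,"dp":[-137.5,-182,-40],"rot":[0,0,0]}
    - {"claw":40,"dp":[-137.5,-182,-40],"rot":[0,0,0]}
    - {"claw":40,"dp":[-137.5,-182,-40],"rot":[0,0,0]}

```text
clock: 16.7
eef_pos: [626.7, 52.4, 252.1]
tool_rot: [-0.687, 0.726, 0.002, -0.002]
wrist_force: [-0.6, -0.2, -2.8]
width: 56.6
```

```bash
python3 - <<'E'
from h import *
np.set_printoptions(precision=3,suppress=True)
s=robot.get_state();p=s["eef_pos"];print(p)
optics.snapshot("scene");optics.snapshot("side")
for c in ("scene","side"):
    Mm=mask("pickles_mid",c,proj(c,[[p[0],p[1],p[2]-35]])[0][::-1])
    if Mm is None: print("none");continue
    q=fit(lambda v:jar(v,p[2]-94.4),{c:Mm},[p[0],p[1]]);print(c,q.x,q.fun)
    for l,q0 in dict(yellow_tin_mid=[630,117,-.06],blue_tin_mid=[623,-13,-.06]).items():
        if c=="side":continue
        Mm=mask(l,c,proj(c,[[*q0[:2],87.5]])[0][::-1])
        if Mm is not None:
            q=fit(lambda p:box(p,60,50,50,125),{c:Mm},q0);print(l,q.x,q.fun)
go(627,53,145,-1.63)
E
```

```text
[626.742  52.425 252.128]
scene [622.404  50.88 ] 0.2865900005179035
yellow_tin_mid [627.76  116.811  -0.033] 0.08719510706350564
blue_tin_mid [622.603 -13.143  -0.088] 0.08745804957509862
side [629.568  55.192] 0.10514229326056235
clock 17.00 pos [627.1  52.7 252.5] psi -1.626 w 56.3
dp [ -0.3  -0.3 107.5] rot [ 0.21 -0.    0.23]
```

arm_command:
  increments:
    - {"claw":40,"dp":[0,0,20],"rot":[0.2,0,0]}
    - {"claw":40,"dp":[0,0,40],"rot":[0.2,0,0]}
    - {"claw":40,"dp":[0,0,60],"rot":[0.2,0,0]}
    - {"claw":40,"dp":[0,0,75],"rot":[0.2,0,0]}
    - {"claw":40,"dp":[0,0,88],"rot":[0.2,0,0]}
    - {"claw":40,"dp":[0,0,98],"rot":[0.2,0,0]}
    - {"claw":40,"dp":[0,0,102],"rot":[0.2,0,0]}
    - {"claw":40,"dp":[0,0,105],"rot":[0.2,0,0]}
    - {"claw":40,"dp":[0,0,107],"rot":[0.2,0,0]}
    - {"claw":40,"dp":[0,0,108.5],"rot":[0.2,0,0]}
    - {"claw":40,"dp":[0,0,108.5],"rot":[0.2,0,0]}

```text
clock: 18.38
eef_pos: [626.9, 52.7, 144.4]
tool_rot: [-0.687, 0.726, -0.0, 0.0]
wrist_force: [-0.6, -0.2, -1.8]
width: 56.4
```

```bash
python3 - <<'E'
from h import *
s=robot.get_state();print(s["eef_pos"],s["wrist_force"],s["moment"])
ims=[optics.snapshot("scene"),optics.snapshot("side")]
cv2.imwrite("pics/s6.png",np.hstack([cv2.resize(ims[0][120:420,150:550],(400,300)),cv2.resize(ims[1][80:320,180:500],(400,300))]))
E
```

```text
[626.86573338  52.73204412 144.42641955] [-0.60084446 -0.19540034 -1.83023666] [-0.00292933  0.12332304 -0.00676202]
```

View pics/s6.png

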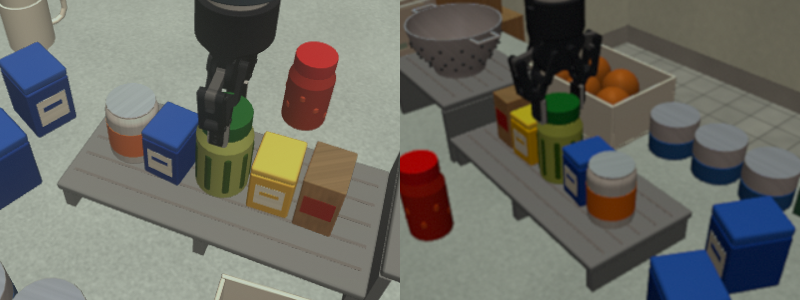

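The jar is between the tins and nearly seated, with the weight only partly off the wrist. I'll lower it 2–3 mm more.

arm_command:
  increments:
    - {"claw":40,"dp":[0,0,1],"rot":[0,0,0]}
    - {"claw":40,"dp":[0,0,2],"rot":[0,0,0]}
    - {"claw":40,"dp":[0,0,2],"rot":[0,0,0]}

```text
clock: 18.85
eef_pos: [626.9, 52.6, 144.4]
tool_rot: [-0.688, 0.726, -0.001, 0.001]
wrist_force: [-4.5, -0.1, 8.1]
width: 56.4
```

Seated (8 N upward). Release and withdraw.

arm_command:
  increments:
    - {"claw":56,"dp":[0,0,-0.5],"rot":[0,0,0]}
    - {"claw":60,"dp":[0,0,-0.5],"rot":[0,0,0]}
    - {"claw":66,"dp":[0,0,-0.5],"rot":[0,0,0]}
    - {"claw":74,"dp":[0,0,-0.5],"rot":[0,0,0]}
    - {"claw":80,"dp":[0,0,-2],"rot":[0,0,0]}
    - {"claw":80,"dp":[0,0,-10],"rot":[0,0,0]}
    - {"claw":80,"dp":[0,0,-30],"rot":[0,0,0]}
    - {"claw":80,"dp":[0,0,-70],"rot":[0,0,0]}
    - {"claw":80,"dp":[0,40,-110],"rot":[0,0,0]}
    - {"claw":80,"dp":[0,95,-130],"rot":[0,0,0]}
    - {"claw":80,"dp":[0,150,-130],"rot":[0,0,0]}
    - {"claw":80,"dp":[0,190,-130],"rot":[0,0,0]}
    - {"claw":80,"dp":[0,200,-130],"rot":[0,0,0]}
    - {"claw":80,"dp":[0,200,-130],"rot":[0,0,0]}

```text
clock: 20.6
eef_pos: [427.1, 63.7, 274.9]
tool_rot: [-0.688, 0.726, -0.001, 0.001]
wrist_force: [-0.6, 0.9, -0.4]
width: 79.7
```

```bash
python3 - <<'E'
from h import *
np.set_printoptions(precision=3,suppress=True)
s=robot.get_state();print(s["clock"],s["eef_pos"],s["wrist_force"])
ims=[optics.snapshot("scene"),optics.snapshot("side")]
cv2.imwrite("pics/s7.png",np.hstack([cv2.resize(ims[0][120:420,150:550],(400,300)),cv2.resize(ims[1][80:320,180:500],(400,300))]))
Q={}
for l,q0 in dict(yellow_tin_mid=[630,117,-.06],blue_tin_mid=[623,-13,-.06],pickles_mid=[627,53],salsa_mid=[438,131]).items():
    f=(lambda p:box(p,60,50,50,125)) if "tin" in l else (lambda p:jar(p,50 if "pick" in l else 0))
    M=mask(l,"scene",proj("scene",[[*q0[:2],90]])[0][::-1])
    if M is None: print(l,"none");continue
    q=fit(f,{"scene":M},q0);Q[l]=q.x;print(l,q.x,q.fun)
for l in L[1:3]:
    if l in Q and "pickles_mid" in Q:
        a=Q[l][2];d=Q["pickles_mid"]-Q[l][:2];print(l,"jar in tin frame",np.cos(a)*d[0]+np.sin(a)*d[1],-np.sin(a)*d[0]+np.cos(a)*d[1])
E
```

```text
20.6 [427.076  63.706 274.855] [-0.581  0.926 -0.36 ]
yellow_tin_mid [629.144 116.699  -0.033] 0.07128940932936922
blue_tin_mid [623.013 -14.319   0.004] 0.11341804154481305
pickles_mid [624.142  52.141] 0.047680498494223844
salsa_mid [432.991 130.9  ] 0.08548862934935286
yellow_tin_mid jar in tin frame -2.839594982151784 -64.68932664015885
blue_tin_mid jar in tin frame 1.4018512520347173 66.45523325629205
```

View pics/s7.png

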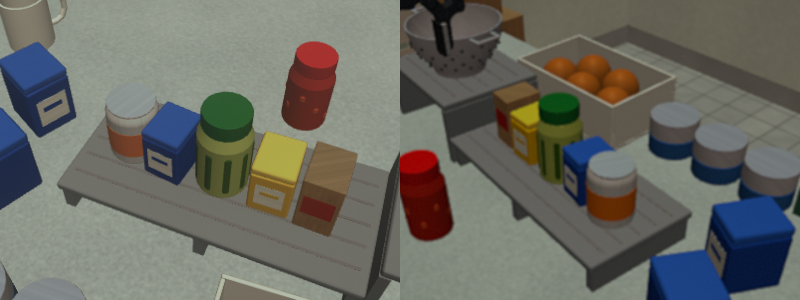

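The jar stands upright between the two upright tins, in line with them, and the gripper is clear. I'll hand in.

```bash
python3 -c "
from station import ticket
print(ticket.close_job())"
```

```text
the job is handed in; nothing more can be done
None
```

The pickle jar is standing on the low step between the yellow and blue tins, and I handed the job in at about 21 s. No verdict is reported at hand-in, so the result rests on my own checks.

**How it went:** I slid the tins apart to about 130 mm between centres. Then I gripped the jar by its lid, lowered it until it touched the step (8 N), released it and withdrew the arm.

**Last checks (scene camera):**
- **Jar position:** it is about 65 mm from each tin's centre along the row and within about 3 mm of both tins' lines.
- **Upright:** the jar and both tins look upright in the last pictures from both cameras.
- **Parallel:** the fitted tin angles differ by about 2°. The blue tin's fit is the noisier one, ranging from 0 to −0.13 rad over time.
- **Salsa jar:** it was never touched. Its fit moved only about 1 mm from the first scene-camera measurement.

**What went wrong or disagreed:**
- **Gripper pressing on the yellow tin:** my first attempt, opening the fingers in the gap, seems to have pressed the finger linkage onto the tin's top. It tilted briefly and the wrist force read up to about 73 N. A second push pressed on it with about 38 N. If the linkage counts as the gripper's body, the 73 N reading could break the 40 N limit. The tin stood level again each time I backed off, and I finished the push with the tool turned a quarter turn.
- **Side camera:** its fits of the partly hidden tins were poor, so I left them out.

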